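Load the key tumbler's drum over its ramp and shut the bail

ROBOT

A 6-joint arm with a two-finger parallel gripper is mounted at the origin on a cart in front of the work surface, level with it; the furniture and walls round the work are solid. World frame = base frame: x ahead of the robot, y to its left, z up, the work surface at z = 0. Lengths are in m, angles in rad, forces in N, time in s.
With the tool pointing down it reaches from about 0.375 to 0.975 m from the base axis. Payload 3.8 kg.
Tool frame: the origin (TCP) lies midway between the tips of the shut fingers; the grasp point (between the pads) lies 19 mm behind it; z points along the fingers, y is the line along which they close (so a half turn about z gives the same grasp; the last joint's range is limited). The gripper opens to 88 mm and grips with 3 to 60 N. Pads are 18 mm wide; open, the fingers measure 123 mm over their backs; the gripper's body (75 mm by 187 mm) begins 45 mm behind the grasp point.
Start: joints at [1.271, 0.264, 1.604, -0, 1.274, -0.037], TCP at [0.175, 0.652, 0.239] pointing down, gripper open.
Joint ranges: [-2.63, 2.63], [-0.94, 2.18], [0.31, 2.57], [-1.31, 4.45], [0, 2.66], [-2.55, 2.55]. Speed limits (rad/s): [2.57, 2.57, 3.14, 3.14, 3.14, 3.14].

INTERFACE

Orientations are given as a rotation vector (axis times angle).
In Python, from cell import manip, inverse_kinematics, cams, order gives the robot as it stands. Calls block until the motion is done:
- manip.move_pose(position, orientation): joint-space move of the TCP to a pose.
- manip.move_linear(position, rate=0.15, rot=None): straight line of the TCP; rot=None keeps the orientation; rate is the mean speed in m/s.
- manip.set_joints(angles): joint-space move.
- manip.set_gripper(opening, force=None): finger opening in m; force is the grip in N (None keeps the last); returns when the fingers have stopped.
- manip.dwell(seconds).
- inverse_kinematics(position, orientation): joint angles nearest the present ones, or None.
- manip.state(): the state.
- cams.capture(name): name is "scene" or "top" or "wrist"; returns a dict with "image" (480x640x3 uint8, blue, green, red), "z_map" (480x640 float32, m along the optical axis (not along the pixel's ray), 0 where there is no reading), "intrinsics" (3x3 intrinsics, pixels), "position" and "orientation" of the camera in the world; the wrist camera has in their place "T_tool_cam" (4x4, takes a point from camera to tool coordinates, whose origin is the TCP and whose axes are the flange's). Camera axes: x right, y down, z forward; pixel columns grow to the right and rows downward; lengths in m; the calibration is good to about 2 mm. A picture is of the moment at which its call begins: read the wrist's pose just before it.
A pose or a line that the arm cannot do raises manip.IKError and nothing moves.
- order.close_job(): hands the job in; it is judged then, once.
The state is a dict: "clock": time; "joint_pos": joint angles; "joint_velocities": joint speeds; "tau": joint torques, N m; "tool_pos": TCP position; "tcp_rot": TCP orientation; "contact_force": force on the tool from outside, world axes, zero at the start; "moment": the same for the moment, N m; "gripper_width": finger opening in m; "grasp_force": force on a finger pad.
Only numpy, scipy, OpenCV 4.12 (cv2) and the standard library are available. Lean on these libraries where they do the work, as an engineer would, in place of code of your own. Each camera call takes 0.05 s, during which the arm holds its last target. There are 200 camera calls.

TASK

Load the key tumbler: with the fingertips push the grey drum slowly and steadily up the loading ramp, without letting it run back down, until it drops home between the two rollers at the rear stop. Then push the red knob of the hold-down bail over the drum towards you, all the way down to its stop, and leave the machine so. The drum is only rolled, never picked up, and everything else on the bench stays where it is.

Things in the scene. Friction and masses are not known exactly. Their poses are not given: they have to be found in the camera images.
- tumbler: Drum tumbler for deburring cut keys, a blue machine fixed to the bench; plinth 195 (x) x 116 x 10 mm. Origin on the bench below the drum's home place; x points up the loading ramp (roughly away from the robot), y along rollers and drum, z up. Side cheeks 106 mm apart, x = -25 to 33, reach z = 75 mm. A small motor stands out on its +y side to y = 99, z = 44 mm.
- landing (a point): Middle of the flat landing at the ramp's foot, where the drum starts, 10 mm above the bench; tumbler x = -133 mm. The landing ends at the ramp's foot (x = -116) and has at its front a lip, x = -155 to -150, top 16 mm above the bench. Side rails 100 mm apart stand 10 mm above it.
- ramp: Aluminium loading ramp, part of the tumbler. Origin at the middle of its foot, 10 mm above the bench (tumbler x = -116 mm); x up the slope (10 degrees, 94 mm long), y across, z square off its face. Side rails 100 mm apart stand 12 mm above its face. It ends at the front roller.
- home (a point): Centre of the drum when it is home: in the hollow between two black rollers (16 mm in diameter, free to turn, axles 19 mm above the bench at tumbler x = -19 and +19 mm). Tumbler x = y = 0, z = 48 mm. Over the front roller the drum's axis is at x = -19, z = 54 mm; from there it drops 6 mm forward into place. Also the bail's pivot axis (along y).
- rear_stop (a point): Middle of the top front edge of the upright rear stop plate (4 mm thick), tumbler x = 32, z = 52 mm; it keeps the drum from going past the rear roller, 5 mm behind a drum that is home. Behind it, bench clutter up to z = 65 mm.
- drum: Loose tumbling drum with keys in it: grey ribbed plastic cylinder, two black tyres, orange end discs, 94 mm long, 54 mm in diameter over the tyres (49 between them), 0.4 to 0.75 kg, smooth. Origin at its centre; y along its axis, x and z turn as it rolls. Starts across the landing, axis 37 mm above the bench; let go on the ramp it rolls back down.
- bail (a joint): Hold-down bail, a U of steel rod pivoting outside the cheeks on the home drum's axis; crossbar 40 mm from the axis. 0 = parked, leaning back 28 degrees from upright over the rear stop; 1.36 rad = shut at its stop, over the drum and down in front of it, 40 degrees above the horizontal. Starts at 0 to 0.2; stays where it is left (stiff hinge, about 1 N at the knob moves it).
- bail_knob (a point): Centre of the red ball knob (20 mm in diameter) on a 7 mm stem at the middle of the bail, 70 mm from the pivot axis. Tumbler frame: x = 33, z = 110 mm when parked at 0; over the top at z = 118; x = -54, z = 93 mm when shut.
- key_bunch: Bystander: split ring with four brass and steel keys, 73 x 127 x 10 mm; origin at the centre of its underside. Not part of the job.
- oiler: Bystander: yellow plastic oiler bottle with red spout, standing, diameter 40, height 123 mm; origin at the centre of its underside. Not part of the job.
- padlock_brass: Bystander: brass padlock on its back, 68 x 45 x 21 mm; origin at the centre of its underside. Not part of the job.
- cylinder_c: Bystander: brass euro lock cylinder on its side, 31 x 62 x 22 mm; origin at the centre of its underside. Not part of the job.
- packet_blue: Bystander: small blue cardboard packet, 52 x 75 x 24 mm; origin at the centre of its underside. Not part of the job.
- key_blank_1: Bystander: key blank with black head lying flat, 75 x 25 x 9 mm; origin at the centre of its underside. Not part of the job.

How it is judged:
On the way, in this order (a step that is already met when the one before it is completed fails the run):
1. the drum is on the upper part of the ramp, pushed by the fingers (x of drum in the frame of tumbler between -0.08 and -0.018 m and contact force between the fingers and drum above 0.1 N), for 0.05 s.
2. the drum lies home between the rollers while the bail is still open (x of drum in the frame of tumbler between -0.006 and 0.006 m and y of drum in the frame of tumbler between -0.009 and 0.009 m and z of drum in the frame of tumbler between 0.044 and 0.052 m and angle between the y axis of drum and the y axis of tumbler, either way round below 0.07 rad and value of joint bail below 0.6 rad), for 0.2 s.
At the end, for the whole second after the job is handed in: The drum rests on both rollers between the cheeks (axis within 6 mm along and 4 mm in height of its home position, within 9 mm sideways, square within 4 degrees) and the bail is down in front of it to within 0.09 rad of its stop (x of drum in the frame of tumbler between -0.006 and 0.006 m and y of drum in the frame of tumbler between -0.009 and 0.009 m and z of drum in the frame of tumbler between 0.044 and 0.052 m and angle between the y axis of drum and the y axis of tumbler, either way round below 0.07 rad and value of joint bail above 1.27 rad and linear speed of drum below 0.02 m/s and angular speed of drum below 0.4 rad/s); the robot touches nothing.
It fails at once if the drum is lifted more than about 15 mm off the ramp (z of drum in the frame of ramp above 0.043 m).
It fails at once if the drum runs away on the landing or ramp (faster than 0.3 m/s), as when it rolls back or is struck (linear speed of drum above 0.3 m/s and x of drum in the frame of tumbler below -0.025 m).
It fails at once if something else on the bench is moved by more than 20 mm (distance of any of key_bunch, oiler, padlock_brass, cylinder_c, packet_blue, key_blank_1 from where it was at the start of the episode above 0.02 m).
It also fails if it takes over 43 s, if anything falls off the work surface, if the arm or the gripper's body presses on something with over 40 N, if the wrist force passes 120 N, or if a joint passes its speed limit or range.

## Working session

There is one attempt and no reset: what is moved stays moved. The work goes in short steps, each a Python script; the robot and the scene stay as the last script left them, time stands still between calls to the robot, and variables do not carry over. Pictures are saved under pics/ and viewed, at most 10 in all, crops included, and the job is handed in when it is done.

```bash
ls; mkdir -p pics
python3 - <<'E'
from cell import cams,manip
import cv2,numpy as np,pickle
for n in("scene","top"):
    c=cams.capture(n); cv2.imwrite(f"pics/{n}0.png",c["image"]); pickle.dump(c,open(f"{n}0.pkl","wb")); print(n,c["position"],c["orientation"],c["intrinsics"])
s=manip.state();print(s["clock"],s["tool_pos"],s["tcp_rot"],s["contact_force"],s["gripper_width"])
E
```

```text
pics
scene [-0.25015022 -1.12740063  0.93345717] [-2.03507017  0.59725643 -0.33547245] [[583.2682132    0.         312.54175098]
 [  0.         583.2682132  244.3455714 ]
 [  0.           0.           1.        ]]
top [0.31731646 0.06939637 1.32049603] [-2.15240374  2.12193894 -0.15327825] [[445.3807449    0.         320.69355192]
 [  0.         445.3807449  241.18947097]
 [  0.           0.           1.        ]]
0.1 [0.17516321 0.65121624 0.23754022] [-4.11540979e-01 -3.11417058e+00  3.07529189e-03] [0.20936533 0.51506394 0.02954399] 0.08849348843156708
```

View pics/top0.png

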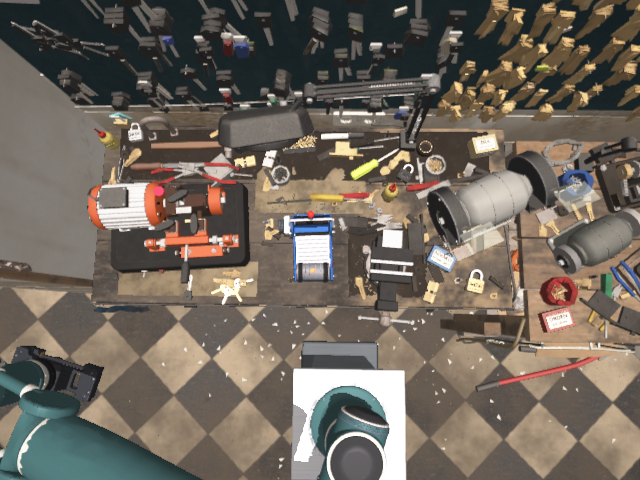

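View pics/scene0.png

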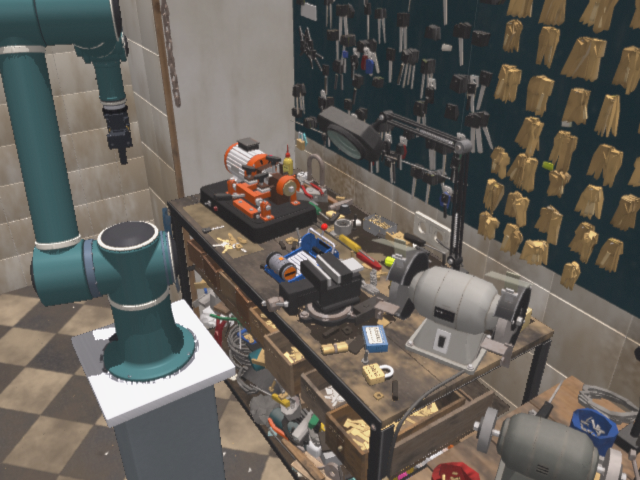

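The tumbler is at about (313,248) in the top image, with the drum near (314,271) and the red knob at (311,214). A vise stands close on its right, and the motor is at upper left. I'll enlarge that area.

```bash
cat > h.py <<'E'
import numpy as np,cv2,pickle
from scipy.spatial.transform import Rotation as R
def cloud(c):
    K=c["intrinsics"];z=c["z_map"];v,u=np.mgrid[:480,:640]
    P=np.stack([(u-K[0,2])/K[0,0]*z,(v-K[1,2])/K[1,1]*z,z],-1)
    return P@R.from_rotvec(c["orientation"]).as_matrix().T+c["position"]
E
python3 - <<'E'
from h import *
c=pickle.load(open("top0.pkl","rb"))
im=c["image"][195:305,255:405]; cv2.imwrite("pics/topc.png",cv2.resize(im,None,fx=5,fy=5,interpolation=cv2.INTER_CUBIC))
P=cloud(c)
for u,v in[(311,214),(314,271),(302,281),(326,281),(298,248),(328,248)]:print(u,v,P[v,u].round(3))
np.set_printoptions(linewidth=200)
print((P[205:290:3,288:345:4,2]*1000).astype(int))
E
```

```text
311 214 [0.578 0.111 0.12 ]
314 271 [0.426 0.101 0.061]
302 281 [0.4   0.137 0.014]
326 281 [0.402 0.067 0.   ]
298 248 [0.496 0.15  0.021]
328 248 [0.499 0.062 0.013]
[[   5   -1    5    3    0    1    1    0    5   -1    0    2   10    0    0]
 [   2   -2   -4    0   -2    3   -2    0    0    0    0    1   -1   -3    5]
 [   3    0   -2    1    0    0    0    2   -1    0    2    0   -2    3   -1]
 [   0   -1   -3    1   -4  122  120   50   54   49   54   -1    1    1    0]
 [  38   47   35   38   36  115  114   29   25   21   19   -5   32   38   33]
 [  45   91   91   85   89   93   90   90   86   90   85   84   31   47   38]
 [  76   74   25   24   23   24   26   24   22   23   23   69   30   44   33]
 [  41   77   12    5    7    9   11   10   13    7    8   52    1   14   46]
 [  41   68    6   13    5   14   12    7    4   10   14    4    5    0   46]
 [  42   67    6    6   14   20   24   27   27   25   30   59    0    0   -3]
 [   0   53   21   25   29   28   28   25   29   24   25   -1    0   -6   -1]
 [  -4    2   23   18   23   22   26   25   27   25   20    0   -1   -2   
[... 630 characters left out ...]
   1   -2   53   56   54   50   57   58   58   63   54   11    0    2    0]
 [  -2   -3   59   63   61   56   59   56   62   62   61    9   -1   -3    0]
 [   0    4   57   66   61   56   63   60   67   62   60   14    1    0    0]
 [   2    0   58   56   58   59   65   62   57   62   57   16    0    1   -1]
 [   2    2   50   56   52   52   53   56 1320   56   56   21    0   -2   -2]
 [  12   14   14   49   17   16   18   17   41   47 1320    7    0    0    1]
 [   0   -7    0   -6   -3    0   -4    3    4    0    4    0   -1    2    1]
 [   0    0    4   -1    0   -2    0   -8   -2   -4    0    2   -3    0    1]
 [  -4   -2    1   -2   -1    0    1    0   -2   -3    1    1    0    3   -1]]
```

View pics/topc.png

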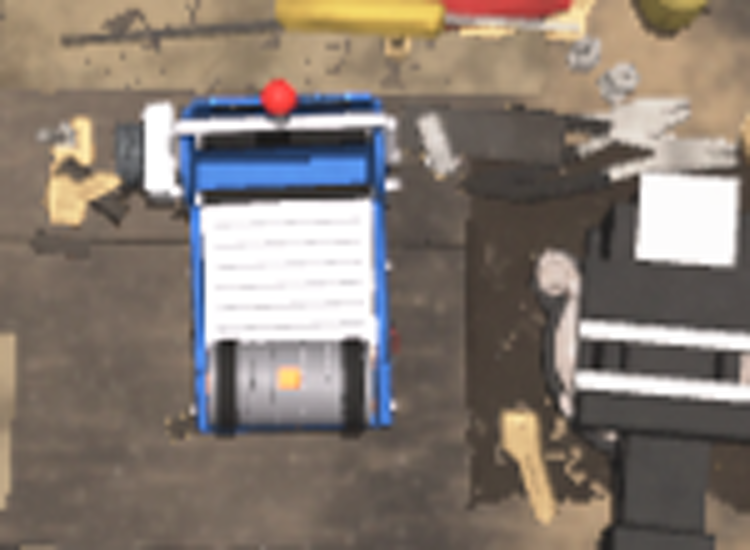

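The crop shows the drum at (208–368, 340–430), the knob at (279,97), and the rails converging with a slight left lean, so yaw is a few degrees. The knob's measured z of about 0.11–0.12 and the drum top at 0.062 match the given sizes. Next is a closer wrist view.

```bash
cat >> h.py <<'E'
def rot(yaw,t):  # tool y along tumbler y, z down, fingers tips leaning forward by t (top toward robot)
    B=np.array([[-1,0,0],[0,1,0],[0,0,-1.]])
    return (R.from_euler('z',yaw)*R.from_euler('y',-t)*R.from_matrix(B)).as_rotvec()
E
python3 - <<'E'
from h import *
from cell import manip,cams,inverse_kinematics
print(R.from_rotvec(rot(0,.3)).as_matrix()[:,2])
manip.move_pose([.46,.105,.33],rot(.06,0))
s=manip.state();c=cams.capture("wrist");c["state"]=s
pickle.dump(c,open("w0.pkl","wb"));cv2.imwrite("pics/w0.png",c["image"])
print(s["clock"],s["tool_pos"],s["joint_pos"],c["T_tool_cam"].round(3),c["intrinsics"])
E
```

```text
[ 0.29552021  0.         -0.95533649]
2.325 [0.459993   0.10554127 0.32988139] [ 1.72609395e-01 -1.73311193e-01  1.89406873e+00  2.00581792e-04
  1.42101135e+00 -1.45898805e+00] [[-0.    -0.96  -0.279  0.073]
 [ 1.    -0.001  0.001 -0.   ]
 [-0.001 -0.279  0.96  -0.147]
 [ 0.     0.     0.     1.   ]] [[430.86866191   0.         323.22280589]
 [  0.         430.86866191 232.63484759]
 [  0.           0.           1.        ]]
```

View pics/w0.png

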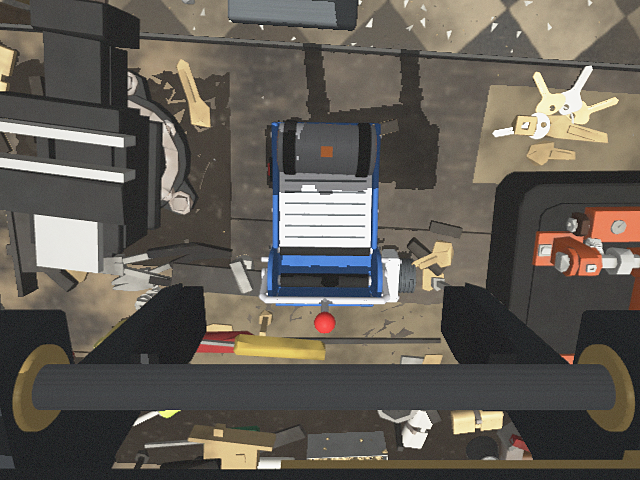

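The wrist view shows the drum at (283–375, 122–178), ramp rails at x≈275 and 378, the crossbar near row 297, and the knob at (325,323). I'll fit the machine pose from this depth map.

```bash
cat >> h.py <<'E'
def wcloud(c):
    s=c["state"];M=R.from_rotvec(s["tcp_rot"]).as_matrix();T=c["T_tool_cam"]
    K=c["intrinsics"];z=c["z_map"];v,u=np.mgrid[:480,:640]
    P=np.stack([(u-K[0,2])/K[0,0]*z,(v-K[1,2])/K[1,1]*z,z],-1)
    return (P@T[:3,:3].T+T[:3,3])@M.T+s["tool_pos"]
E
python3 - <<'E'
from h import *
from scipy.optimize import least_squares
c=pickle.load(open("w0.pkl","rb"));P=wcloud(c);im=c["image"].astype(int);b,g,r=im[...,0],im[...,1],im[...,2]
ok=c["z_map"]>0
# red knob
m=ok&(r>150)&(g<70)&(b<70);m[:300]=0;m[345:]=0;m[:,:305]=0;m[:,345:]=0
Q=P[m];f=least_squares(lambda p:np.linalg.norm(Q-p,axis=1)-.01,Q.mean(0)-[0,0,.005],loss='soft_l1',f_scale=.002);print("knob",m.sum(),f.x.round(4))
# rails: blue pixels
bl=ok&(b>90)&(b>r+50)
L=[];
for lo,hi in((265,285),(368,388)):
    vs=np.arange(190,246);pts=[]
    for v in vs:
        u=[u for u in range(lo,hi) if bl[v,u] and .008<P[v,u,2]<.045]
        if u:pts.append(P[v,u].mean(0))
    pts=np.array(pts);k=np.polyfit(pts[:,0],pts[:,1],1);print("rail",len(pts),np.arctan(k[0]),np.polyval(k,.48),pts[:,2].mean())
# drum
D=P[120:180,280:378].reshape(-1,3);D=D[(D[:,2]>.042)&(D[:,2]<.075)]
def res(p):
    y=D[:,1]-.1;return np.hypot(D[:,0]-p[0]+p[1]*y,D[:,2]-p[2])-p[3]
f=least_squares(res,[.42,.05,.037,.0255],loss='soft_l1',f_scale=.001,bounds=([.3,-.5,.03,.0245],[.5,.5,.045,.027]));print("drum x@y=.1, yaw,z,r",f.x.round(4),len(D),"y",np.percentile(D[:,1],[1,99]))
# ramp plane
A=P[188:246,290:368].reshape(-1,3);A=A[(A[:,2]>0)&(A[:,2]<.05)]
k=np.linalg.lstsq(np.c_[A[:,:2]-[.48,.1],np.ones(len(A))],A[:,2],rcond=None)[0];print("plane",k, "slopedir yaw",np.arctan2(k[1],k[0]))
# crossbar
C=P[285:310,262:395].reshape(-1,3);C=C[(C[:,2]>.075)&(C[:,2]<.1)];k=np.polyfit(C[:,1]-.1,C[:,0],1);print("bar yaw",-k[0],"x@.1",k[1],C[:,2].mean(),np.percentile(C[:,1],[1,99]))
E
```

```text
knob 137 [0.5783 0.114  0.1158]
rail 55 0.04852906712861283 0.05600409381675782 0.033234223432653094
rail 56 0.05218524498585794 0.1616233055113563 0.03278004082351022
drum x@y=.1, yaw,z,r [0.4271 0.0217 0.0382 0.0246] 4798 y [0.06275675 0.1528976 ]
plane [0.17524837 0.00943576 0.01778589] slopedir yaw 0.053790270379832784
bar yaw 0.05438154661947908 x@.1 0.5678826094362794 0.08836333352147385 [0.05180693 0.177102  ]
```

Pose fit: yaw ≈ 0.052 and origin ≈ (0.558, 0.113). The ramp plane, drum, knob and bar agree within about 5 mm, and the bail is at about 0.2. Now the push, with the fingers 50 mm apart so they bear on both tyres.

```bash
cat >> h.py <<'E'
O=np.array([.558,.1129,0]);YAW=.052
def w(x,z,y=0): return (O+R.from_euler('z',YAW).apply([x,y,z])).tolist()
def tcp(cx,cz,t,d=.036,tip=.007):
    return w(cx-np.cos(t)*d+np.sin(t)*tip, cz-np.sin(t)*d-np.cos(t)*tip)
E
python3 - <<'E'
from h import *
from cell import manip,cams,inverse_kinematics
t=.2;r=rot(YAW,t)
for p in(tcp(-.155,.12,t),tcp(-.155,.037,t),tcp(-.118,.037,t),tcp(-.006,.055,t)):
    print(np.round(p,3),inverse_kinematics(p,r) is not None)
manip.set_gripper(.050)
manip.move_pose(tcp(-.155,.12,t),r)
manip.move_linear(tcp(-.155,.038,t),rate=.1)
def show(n):
    s=manip.state();print(n,s["clock"],(s["tool_pos"]-np.array(O)).round(4),s["contact_force"].round(2))
show("down")
manip.move_linear(tcp(-.137,.038,t),rate=.03);show("near")
manip.move_linear(tcp(-.118,.038,t),rate=.02);show("foot")
s=manip.state();c=cams.capture("wrist");c["state"]=s
pickle.dump(c,open("w1.pkl","wb"));cv2.imwrite("pics/w1.png",c["image"])
E
```

```text
[0.369 0.103 0.106] True
[0.369 0.103 0.023] True
[0.406 0.105 0.023] True
[0.518 0.111 0.041] True
down 5.0083 [-0.1878 -0.0096  0.0246] [ 0.68  0.23 -0.37]
near 5.7583 [-0.1708 -0.0089  0.0238] [-0.21  0.32 -1.18]
foot 6.8583 [-0.1524 -0.0081  0.0236] [-3.35 -0.64  1.75]
```

View pics/w1.png

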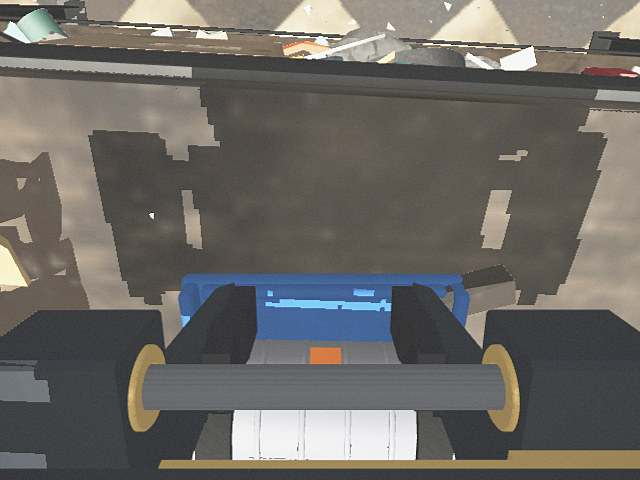

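The fingers sit symmetrically between the rails (180–468), bearing on the drum's tyres, and the drum is at the ramp's foot with 3.4 N of push. Continuing up the ramp.

Run:
```python
from h import *
from cell import manip,cams
t=.2
def show(n):
    s=manip.state();print(n,s["clock"],(s["tool_pos"]-O).round(4),s["contact_force"].round(2))
manip.move_linear(tcp(-.019,.0555,t),rate=.025);show("top")
manip.move_linear(tcp(-.010,.0565,t),rate=.015);show("over")
manip.dwell(.5);show("d")
c=cams.capture("top");cv2.imwrite("pics/t2.png",cv2.resize(c["image"][195:305,255:405],None,fx=5,fy=5,interpolation=cv2.INTER_CUBIC))
```

```text
top 11.0833 [-0.0529 -0.0028  0.0415] [-0.07  0.36  0.32]
over 11.8333 [-0.0439 -0.0023  0.0424] [ 0.24  0.7  -1.  ]
d 12.3333 [-0.0439 -0.0023  0.0425] [1.22 0.36 0.03]
```

View pics/t2.png

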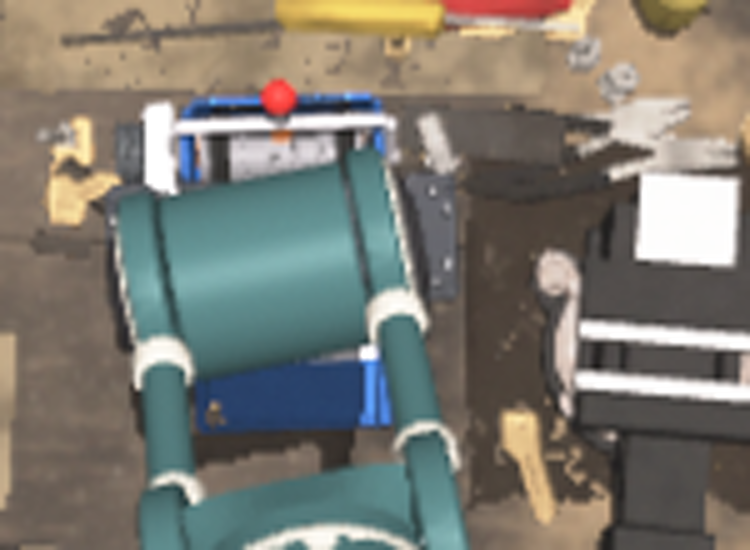

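The drum now lies under the crossbar between the cheeks at (215–370, 130–185), and the contact force has gone, so it dropped in. I'll back off and check from above.

Run:
```python
from h import *
from scipy.optimize import least_squares
from cell import manip,cams
t=.2
manip.move_linear(tcp(-.05,.07,t),rate=.1)
manip.move_linear(tcp(-.07,.24,t),rate=.25)
manip.set_gripper(0)
manip.move_pose(w(-.06,.30),rot(YAW,0))
s=manip.state();c=cams.capture("wrist");c["state"]=s
pickle.dump(c,open("w2.pkl","wb"));cv2.imwrite("pics/w2.png",c["image"][100:460,170:490])
print(s["clock"],s["gripper_width"])
P=wcloud(c);ok=c["z_map"]>0
L=R.from_euler('z',-YAW).apply((P-O).reshape(-1,3));ok=ok.ravel()
D=L[ok&(abs(L[:,0])<.03)&(abs(L[:,1])<.045)&(L[:,2]>.055)&(L[:,2]<.079)]
f=least_squares(lambda p:np.hypot(D[:,0]-p[0]+p[1]*D[:,1],D[:,2]-p[2])-p[3],[0,0,.048,.0255],loss='soft_l1',f_scale=.001,bounds=([-.03,-.3,.03,.0245],[.03,.3,.06,.027]));print("drum",f.x.round(4),len(D),np.percentile(D[:,1],[1,99]))
im=c["image"].reshape(-1,3).astype(int)
Q=L[ok&(im[:,2]>150)&(im[:,1]<70)&(im[:,0]<70)&(L[:,2]>.09)&(abs(L[:,1])<.03)]
f=least_squares(lambda p:np.linalg.norm(Q-p,axis=1)-.01,Q.mean(0)-[0,0,.005],loss='soft_l1',f_scale=.002);print("knob",len(Q),f.x.round(4))
```

```text
15.0583 0.0002460993251642205
drum [-0.0014  0.0001  0.0494  0.0247] 4339 [-0.04412802  0.04406432]
knob 25 [0.02   0.0034 0.1165]
```

View pics/w2.png

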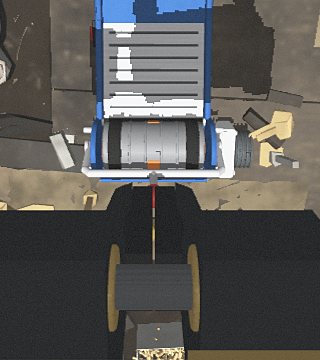

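Confirmed home: drum at x=−1 mm, z=49 mm (depth bias +1), square. The knob is at x=20, z=116 mm. Next I'll swing the bail along its arc with the closed fingers.

```bash
cat >> h.py <<'E'
def knob(deg,gap=0,cap=50):
    th=np.radians(deg);t=np.radians(np.clip(deg-90,0,cap));d=.019+gap;tip=.010
    return w(.07*np.cos(th)+np.cos(t)*d+np.sin(t)*tip,.048+.07*np.sin(th)+np.sin(t)*d-np.cos(t)*tip),rot(YAW,t)
E
python3 - <<'E'
from h import *
from cell import manip,cams,inverse_kinematics
angs=[82,90,98,106,114,122,130,136,140,142]
print([inverse_kinematics(*knob(a)) is not None for a in angs])
def show(n):
    s=manip.state();print(n,round(s["clock"],2),(s["tool_pos"]-O).round(4),s["contact_force"].round(2))
p,r=knob(73,.018)
manip.move_linear(w(.057,.30),rate=.25,rot=r)
manip.move_linear(p,rate=.15);show("behind")
if all(inverse_kinematics(*knob(a)) is not None for a in angs):
    manip.move_linear(knob(73)[0],rate=.05)
    for a in angs[:-1]:
        p,r=knob(a);manip.move_linear(p,rate=.05,rot=r);show(a)
E
```

```text
[True, True, True, True, True, True, True, True, False, False]
behind 17.18 [0.0583 0.0031 0.1062] [-0.14  0.24 -0.27]
```

```bash
sed -i 's/cap=50/cap=44/' h.py
python3 - <<'E'
from h import *
from cell import manip,cams,inverse_kinematics
angs=[82,90,98,106,114,122,130,135,139,141,143]
ok=[inverse_kinematics(*knob(a)) is not None for a in angs];print(ok)
def show(n):
    s=manip.state();print(n,round(s["clock"],2),(s["tool_pos"]-O).round(4),s["contact_force"].round(2))
if all(ok):
    manip.move_linear(knob(73)[0],rate=.05)
    for a in angs[:-2]:
        p,r=knob(a);manip.move_linear(p,rate=.05,rot=r);show(a)
E
```

```text
[True, True, True, True, True, True, True, False, False, False, False]
```

Run:
```python
from h import *
from cell import manip,inverse_kinematics
print(manip.state()["joint_pos"].round(2))
for a,cap in((130,44),(136,50),(138,50)):
    print(a,cap,np.round(inverse_kinematics(*knob(a,0,cap)),2) if inverse_kinematics(*knob(a,0,cap)) is not None else None)
for cap in(20,30,35,40,44):
    print(cap,[inverse_kinematics(*knob(a,0,cap)) is not None for a in(126,130,135,139,141,143)])
```

```text
[ 0.15  0.28  1.84 -0.    1.02 -1.48]
130 44 [ 0.23 -0.16  2.49 -0.76  0.17 -0.68]
136 50 [ 0.25 -0.16  2.56  4.39  0.15  0.46]
138 50 None
20 [True, True, True, True, True, True]
30 [True, True, True, True, True, True]
35 [True, True, True, True, True, True]
40 [True, True, True, True, True, True]
44 [True, True, False, False, False, False]
```

A wrist singularity appears near a 50° tilt, so I'm capping the tilt at 30°.

```bash
sed -i 's/cap=44/cap=30/' h.py
python3 - <<'E'
from h import *
from cell import manip,cams,inverse_kinematics
angs=[82,90,98,106,114,122,130,135,139,141]
ok=[inverse_kinematics(*knob(a)) is not None for a in angs]
print([inverse_kinematics(*knob(a))[3:].round(2).tolist() for a in(82,106,122,141)])
def show(n):
    s=manip.state();print(n,round(s["clock"],2),(s["tool_pos"]-O).round(4),s["contact_force"].round(2))
if all(ok):
    manip.move_linear(knob(73)[0],rate=.05)
    for a in angs:
        p,r=knob(a);manip.move_linear(p,rate=.05,rot=r);show(a)
        if np.linalg.norm(manip.state()["contact_force"])>15:break
E
```

```text
[[0.0, 1.01, -1.47], [-0.05, 0.68, -1.41], [-0.21, 0.38, -1.24], [-0.24, 0.35, -1.21]]
82 18.05 [0.0282 0.0015 0.1073] [ 0.52 -0.47  0.03]
90 18.39 [0.0183 0.001  0.1078] [-0.07 -0.33  0.51]
98 18.72 [0.0093 0.0005 0.1099] [ 0.49  0.3  -0.44]
106 19.04 [1.500e-03 1.000e-04 1.108e-01] [-0.3   0.07 -0.08]
114 19.37 [-0.0068 -0.0004  0.1105] [0.75 0.4  0.42]
122 19.69 [-0.0149 -0.0008  0.1084] [ 0.13 -0.31  0.36]
130 20.03 [-0.0234 -0.0012  0.1024] [ 0.26 -0.39  0.23]
135 20.31 [-0.0286 -0.0015  0.0978] [ 0.44 -0.07  0.14]
139 20.56 [-0.0319 -0.0017  0.0942] [ 0.22 -0.57  0.51]
141 20.81 [-0.0323 -0.0016  0.0935] [1.4  0.11 0.65]
```

Run:
```python
from h import *
from cell import manip,cams
for a in(143,145,147):
    p,r=knob(a);manip.move_linear(p,rate=.03,rot=r);manip.dwell(.1)
    s=manip.state();print(a,s["clock"],(s["tool_pos"]-O).round(4),s["contact_force"].round(2))
    if np.linalg.norm(s["contact_force"])>8:break
c=cams.capture("scene");pickle.dump(c,open("s3.pkl","wb"))
cv2.imwrite("pics/s3.png",cv2.resize(c["image"][200:320,230:390],None,fx=5,fy=5,interpolation=cv2.INTER_CUBIC))
```

```text
143 21.1583 [-0.0323 -0.0013  0.0929] [ 3.92 -1.09  5.36]
145 21.5083 [-0.0322 -0.0011  0.0925] [ 5.62 -1.2   7.75]
```

View pics/s3.png

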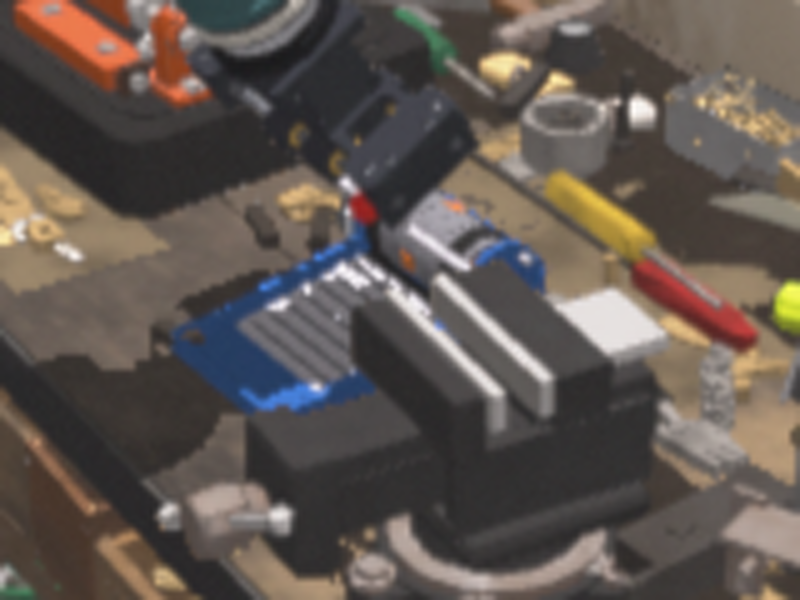

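The knob at (363,210) is pressed down in front of the drum, and the force rises against a hard stop with no further motion. I'll retreat and verify.

Run:
```python
from h import *
from scipy.optimize import least_squares
from cell import manip,cams
p,r=knob(141,.025);manip.move_linear(p,rate=.06)
manip.move_linear((np.array(p)+[0,0,.15]).tolist(),rate=.2)
manip.move_pose(w(-.10,.32),rot(YAW,0));manip.dwell(.3)
s=manip.state();c=cams.capture("wrist");c["state"]=s
cv2.imwrite("pics/w4.png",c["image"][60:460,150:510])
P=wcloud(c);ok=(c["z_map"]>0).ravel()
L=R.from_euler('z',-YAW).apply((P-O).reshape(-1,3))
D=L[ok&(abs(L[:,0])<.025)&(abs(L[:,1])<.045)&(L[:,2]>.055)&(L[:,2]<.079)]
f=least_squares(lambda p:np.hypot(D[:,0]-p[0]+p[1]*D[:,1],D[:,2]-p[2])-p[3],[0,0,.048,.0255],loss='soft_l1',f_scale=.001,bounds=([-.03,-.3,.03,.0245],[.03,.3,.06,.027]));print("drum",f.x.round(4),np.percentile(D[:,1],[1,99]))
im=c["image"].reshape(-1,3).astype(int)
Q=L[ok&(im[:,2]>150)&(im[:,1]<70)&(im[:,0]<70)&(L[:,2]>.07)&(abs(L[:,1])<.03)]
f=least_squares(lambda p:np.linalg.norm(Q-p,axis=1)-.01,Q.mean(0)-[0,0,.005],loss='soft_l1',f_scale=.002);k=f.x;print("knob",len(Q),k.round(4),np.degrees(np.arctan2(k[2]-.048,k[0])),s["clock"],s["contact_force"])
```

```text
drum [-0.0012 -0.0015  0.0497  0.0245] [-0.04456514  0.04434015]
knob 114 [-0.0549  0.0001  0.0942] 139.9194546153962 24.1 [ 0.21528867 -0.3389111  -0.17790061]
```

View pics/w4.png

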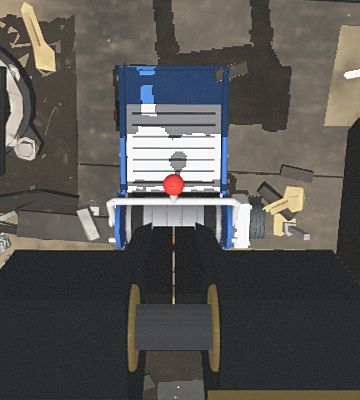

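The knob at (173,185) is down in front of the drum at 139.9° (the shut stop is 140°), and the drum is home and square. Handing in.

```bash
python3 -c "
from cell import order
print(order.close_job())"
```

```text
the job is handed in; nothing more can be done
None
```

The job is handed in at about 24 s of the 43 s allowed: the drum is home and square between the rollers (about 1 mm off along x), the bail is down at its stop (139.9° measured, 140° is shut), and the arm is clear; no verdict came back.

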